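# Clamp the card stack with the long T-key

## Robot

A 7-joint arm with a two-finger parallel gripper is mounted at the origin on the work surface. World frame = base frame: x ahead of the robot, y to its left, z up, the work surface at z = 0. Lengths are in m, angles in rad, forces in N, time in s.
With the tool pointing down it reaches from about 0.4 to 0.875 m from the base axis. Payload 19.3 kg.
Tool frame: the origin (TCP) lies at the very end of the fingers, on their centre line; the grasp point (between the pads) lies 19 mm behind it; z points along the fingers, y is the line along which they close (so a half turn about z gives the same grasp; the last joint's range is limited). The gripper opens to 85 mm and grips with 20 to 120 N. Pads are 22 mm wide; open, the fingers measure 114 mm over their backs; the gripper's body (76 mm by 85 mm) begins 54 mm behind the grasp point. The pads swing forward as they close: fully open they stand 13 mm farther back than shut.
Start: joints at [-1.244, 0.521, -0.036, 1.599, 0.021, 1.021, -0.113], TCP at [0.242, 0.576, 0.231] pointing down, gripper open.
Joint ranges: [-2.91, 2.91], [-0.3, 2.13], [-1.5, 1.42], [0.17, 2.43], [-1.26, 4.41], [0.16, 1.93], [-2.52, 2.52]. Speed limits (rad/s): [1.89, 1.89, 2.39, 2.39, 3.01, 3.01, 3.01].

## Interface

Orientations are given as [roll, pitch, yaw] about the fixed x, y, z axes, in that order (R = Rz(yaw) Ry(pitch) Rx(roll)).
In Python, from workcell import bot gives the robot as it stands.
- The arm moves only by the tool jog_arm, never from a script. Its argument "motion" is a list of rows, each a list of 5 numbers: the shift along the tool's x, y, z scaled (see below), then the turn about the tool's z scaled (see below), then the opening, from 0 (shut) to 1 (fully open). A call has 1 to 12 rows; each row shifts and turns the commanded pose from where the row before left it, along the tool's axes as they then stand; what a row does not reach is not made up. The controller multiplies each number of a shift by 30 mm and each number of a turn by 0.08 rad. A row lasts 1/10 s, in which the tool goes at most 50 mm and 8.59 degrees, less where a joint would pass 70% of its speed; a pose out of reach is approached as far as the arm can. A call with a number of a shift or a turn outside -1 to 1 is refused whole. A call with a gripper value outside its range is refused whole. The fingers move at their own pace and stop on an object; "newtons" is the grip in N (left out, the last holds). Time passes only in rows, so rows that do not move let the fingers close. It gives the time, the measured TCP pose, the force, the opening and the grip force at its end, in the units of the state.
- bot.observe(): the state, without advancing time (a new reading comes with each control period).
- bot.grab_frame(name): name is "scene" or "top"; returns a dict with "pixels" (384x512x3 uint8, red, green, blue), "fovy" (degrees; the focal length in pixels is half the picture's height over the tangent of half this angle, whatever the lens; pixels are square), "cx", "cy" (the principal point, pixels), "rvec" (rotation vector, rad) and "tvec" (3), from world to camera coordinates, as OpenCV has them. Camera axes: x right, y down, z forward; pixel columns grow to the right and rows downward; lengths in m; the calibration is good to about 2 mm. A picture is of the moment at which its call begins. There is no depth.
- bot.job_done(): hands the job in; it is judged then, once.
The state is a dict: "clock": time; "qpos": joint angles; "qd": joint speeds; "joint_efforts": joint torques, N m; "position": TCP position; "tool_rot": TCP orientation; "force": force on the tool from outside, world axes, zero at the start; "moment": the same for the moment, N m; "grip_width": finger opening in m; "finger_force": force on a finger pad.
Only numpy, scipy, OpenCV 4.12 (cv2) and the standard library are available. Lean on these libraries where they do the work, as an engineer would, in place of code of your own. Each camera call takes 0.05 s, during which the arm holds its last target. There are 200 camera calls.

## Task

Take the long T-key out of the wooden rack, lower it down the deep shaft of the card press until its socket sits fully home over the square stem hidden at the bottom, and turn it clockwise (seen from above) all the way to the stop so that the press clamps the card stack. How the stem's square stands is not known, so feel for it gently and never ram or force the key. Leave the key standing in the shaft, let go of it, and leave the short key and everything else on the table where they are.

Things in the scene. Friction and masses are not known exactly. Their poses are not given: they have to be found in the camera images.
- key: The long T-key, plain steel, 164 mm long, 0.3 kg, upright in one of the rack's holes. Origin: centre of its open lower (socket) end; z up the shank, x along the T-bar. The lower 18 mm is a square socket, 21 mm outside (27 mm over its corners), 14.2 mm square and 18 mm deep inside, its faces along and across the T-bar; the shank above is round, 12 mm thick.
- key_bar (a point): Centre of the long key's T-bar, where it is grasped: 155 mm above the socket end. The bar is 90 mm long (along x), 14 mm thick (along y) and 18 mm high, with flat sides. Same axes as key.
- short_key: A short T-key in the rack's other hole, alike but only 104 mm long: too short for the press. To be left alone. Origin at its lower end; x along its T-bar.
- rack: The fixed plywood key rack, 60 x 190 x 50 mm (x, y, z), origin at the centre of its underside. Two holes, 31 mm wide, 60 mm either side of the centre along y; the keys stand on the hole floors, 8 mm above the table (42 mm deep). Which key is in which hole varies.
- press: The card press, fixed: a grey housing, 110 x 130 x 118 mm, with a vertical shaft and a steel funnel on top; in front (-x, out to 155 mm) a pressure plate over a stack of cards, below 70 mm. Origin on the table, under the shaft's axis. The key must not bear on the press or its stem with more than 60 N (all contacts added up, so the turning load itself counts 25 N or more); a 10 N push is ample.
- shaft_mouth (a point): Centre of the funnel's rim, 134 mm above the table, with the press's axes. The funnel narrows from about 49 mm across to the round shaft, 29 to 30 mm across, 18 mm below the rim; the shaft's floor is 109 mm below the rim.
- stem_top (a point): Centre of the stem's top, on the shaft's axis, 88 mm below the rim, with the press's axes (not the square's). The top 6.5 mm is a round nose, 13 mm across, pointed to 6 mm; below it the 12 mm square. Key fully home: socket end 18 mm below this point. A socket not lined up stops on the square's corners, about 6 mm below it; it slips on within about 0.1 rad of being lined up and has that play once on.
- stem (a joint): Turn of the stem, rad, growing clockwise seen from above: loose stop 0, clamped stop 1.25. Starts at 0 to 0.15, stays where it is left, takes a steady 0.15 N m to turn. It does NOT tell how the square stands: at joint value 0 the square stands at any angle to the press's axes, unknown each time. Anticlockwise it cannot be dragged past the loose stop.
- tape: Bystander, to be left alone: roll of masking tape lying flat, 90 mm across, 24 mm high; origin at the centre of its underside.
- glue: Bystander, to be left alone: standing glue stick, 29 mm thick, 100 mm high; origin at the centre of its underside.
- pencil_cup: Bystander, to be left alone: paper cup of pencils, 80 mm across, about 170 mm high; origin at the centre of its underside.
- flask: Bystander, to be left alone: grey-green drinking flask, 68 mm across, 200 mm high; origin at the centre of its underside.
- eraser: Bystander, to be left alone: white eraser, 22 x 50 x 14 mm; origin at the centre of its underside.
- scissors: Bystander, to be left alone: scissors lying flat, about 150 mm long (x), 12 mm high; origin at the centre of its underside.
- stapler: Bystander, to be left alone: stapler, 40 x 130 x 52 mm; origin at the centre of its underside.
Mind the look-alikes: they are no part of the job. Leave any blue, green or red look-alike of the key alone.

How it is judged:
On the way, in this order (a step that is already met when the one before it is completed fails the run):
1. the long key is lifted clear out of the rack (height (world z) of key above 0.06 m), for 0.1 s.
2. the key's socket sits fully home over the square stem, the stem not yet turned up (z of key in the frame of shaft_mouth below -0.102 m and horizontal distance between key and shaft_mouth below 0.004 m and value of joint stem below 0.6 rad), for 0.2 s.
At the end, for the whole second after the job is handed in: The stem is turned to within 0.08 rad of its clamped stop (1.25), and the long key stands at rest in the shaft, fully home on the stem (socket end at least 102 mm below the funnel's rim, within 4 mm of the shaft's axis, leaning less than 0.15 rad), released (z of key in the frame of shaft_mouth below -0.102 m and horizontal distance between key and shaft_mouth below 0.004 m and value of joint stem above 1.17 rad and angle between key's own z axis and vertical below 0.15 rad and linear speed of key below 0.02 m/s); the robot touches nothing.
It fails at once if the long key is rammed or forced: it bears on the press or its stem with more than 60 N (contact force between key and press above 60 N).
It fails at once if the short key is taken or shoved (distance of short_key from where it was at the start of the episode above 0.03 m).
It fails at once if something else on the table is shoved more than 30 mm (distance of any of tape, glue, pencil_cup, flask, eraser, scissors, stapler from where it was at the start of the episode above 0.03 m).
It also fails if it takes over 61 s, if anything falls off the work surface, if the arm or the gripper's body presses on something with over 40 N, if the wrist force passes 120 N, or if a joint passes its speed limit or range.

## Working session

There is one attempt and no reset: what is moved stays moved. The work goes in short steps, Python scripts to look and compute and a tool call to move; the robot and the scene stay as the last step left them, time stands still between calls to the robot, and variables do not carry over. Pictures are saved under pics/ and viewed, at most 10 in all, crops included, and the job is handed in when it is done.

Besides the shell and the picture viewer there is one more tool, called after "Request:" as a command line: name --pt "numbers of a row" for each row, then --argument value for the rest. jog_arm: Moves the arm, as the interface text tells. Shifts and turns lie within -1 to 1; 1 stands for 30 mm of shift or 0.08 rad of turn. Its arguments: {"type":"object","properties":{"motion":{"type":"array","items":{"type":"array","items":{"type":"number"}}},"newtons":{"type":"number"}},"required":["motion"]}

```bash
mkdir -p pics; cat > h.py <<'E'
import numpy as np, cv2
from workcell import bot
def cam(name):
    f=bot.grab_frame(name); h,w=f["pixels"].shape[:2]
    F=h/2/np.tan(np.radians(f["fovy"])/2)
    K=np.array([[F,0,f["cx"]],[0,F,f["cy"]],[0,0,1.]])
    R=cv2.Rodrigues(np.array(f["rvec"],float))[0]; t=np.array(f["tvec"],float).ravel()
    return f["pixels"],K,R,t
def ray(c,u,v):
    _,K,R,t=c; d=R.T@np.linalg.solve(K,[u,v,1.]); return -R.T@t,d
def onz(c,u,v,z):
    o,d=ray(c,u,v); return o+d*(z-o[2])/d[2]
def proj(c,p):
    _,K,R,t=c; q=K@(R@np.array(p,float)+t); return q[:2]/q[2]
def save(c,n,crop=None,s=1):
    im=c[0][:,:,::-1]
    if crop: im=im[crop[1]:crop[3],crop[0]:crop[2]]
    cv2.imwrite("pics/"+n,cv2.resize(im,None,fx=s,fy=s,interpolation=cv2.INTER_CUBIC))
E
python3 - <<'E'
from h import *
for n in("scene","top"):
    c=cam(n); save(c,n+".png",s=1.5); print(n,c[1][0,0],-c[2].T@c[3],c[2][2])
print(bot.observe())
E
```

```text
scene 423.74304265481766 [ 1.16564745 -0.85627885  0.90424467] [-0.4588486   0.68748918 -0.56286463]
top 356.87419859263105 [0.37072469 0.0950952  1.26630511] [ 1.69158258e-01 -8.87670430e-05 -9.85588898e-01]
{'clock': 0.1, 'qpos': array([-1.24418846,  0.52195993, -0.0363567 ,  1.59990046,  0.02121269,
        1.02109041, -0.11282772]), 'qd': array([-0.00175526, -0.00183417,  0.00114292, -0.00220386, -0.00203223,
        0.00049375, -0.00044503]), 'joint_efforts': array([ 2.47827513e-03, -9.28469682e+01,  1.98377140e+00, -3.70530474e+01,
        1.82202790e-02,  5.40557667e-03,  1.23766140e-04]), 'position': array([0.241458  , 0.57617721, 0.23079762]), 'tool_rot': array([-3.14062188e+00,  6.24194887e-05,  2.74477722e+00]), 'force': array([-0.21211757, -0.37683356, -0.30297729]), 'moment': array([-0.02436274,  0.00687312,  0.00965555]), 'finger_force': 0.0, 'grip_width': 0.0853475088117689}
```

View pics/scene.png

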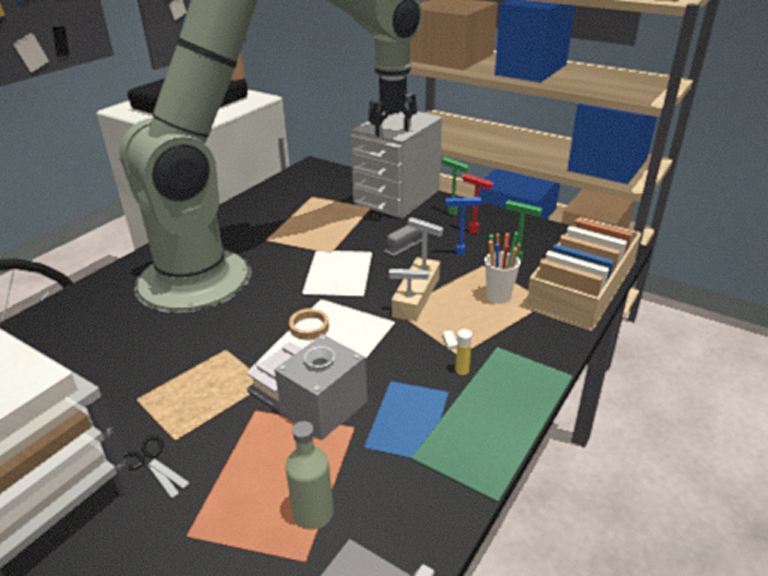

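View pics/top.png

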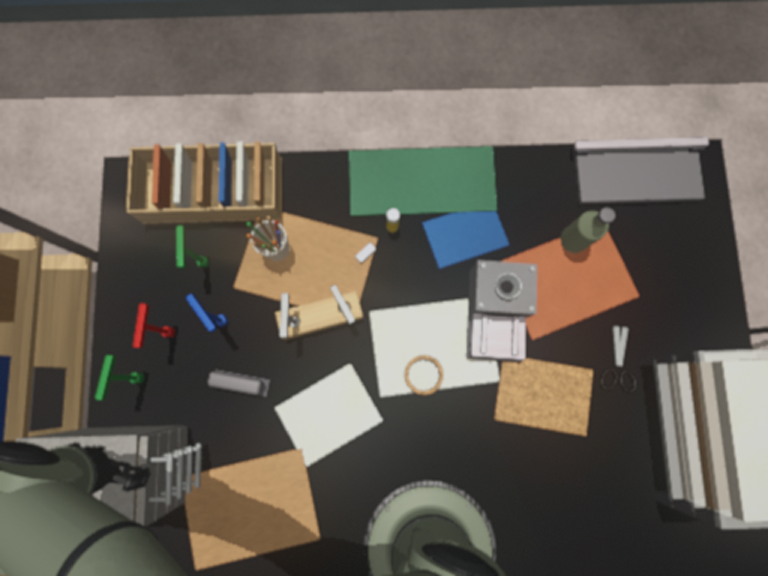

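The scene view shows the long key in the far hole (bar at about (425,228) in the 1.5x picture) and the short key at (408,274). In the top view the long bar is at (284,314), the short bar at (342,304) and the funnel at (508,287). Next I'll crop these for detail.

```bash
python3 - <<'E'
from h import *
c=cam("top"); im=c[0][:,:,::-1]
a=cv2.resize(im[185:235,175:250],None,fx=8,fy=8,interpolation=cv2.INTER_CUBIC)[:,:390*1]
a=cv2.resize(im[190:230,180:240],(600,400)[0:2],interpolation=cv2.INTER_CUBIC)
cv2.imwrite("pics/rack_top.png",a)
b=cv2.resize(im[165:245,305:365],None,fx=7,fy=7,interpolation=cv2.INTER_CUBIC)
s=cam("scene"); d=s[0][:,:,::-1]
e=cv2.resize(d[140:215,250:310],None,fx=5,fy=5,interpolation=cv2.INTER_CUBIC)
f=cv2.resize(d[220:295,160:250],None,fx=5,fy=5,interpolation=cv2.INTER_CUBIC)
g=np.zeros((560,800,3),np.uint8); 
b=cv2.resize(b,(300,400)); g[:400,:300]=b; g[:375,310:610]=e; cv2.imwrite("pics/mix.png",g)
cv2.imwrite("pics/press_scene.png",f)
E
```

```text
(no output)
```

View pics/rack_top.png

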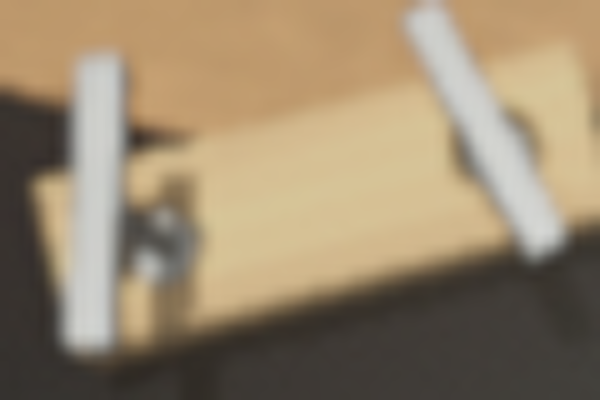

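View pics/mix.png

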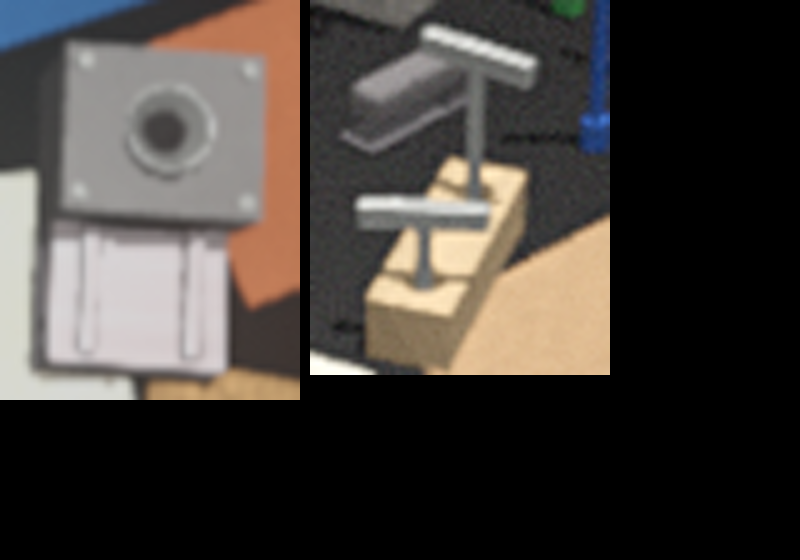

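Long bar top face: top-view crop ends (100,55) and (90,350), i.e. pixels (190,195) and (189,225). The short bar is at about (228,203) and the funnel rim circle is at (339,191), in original pixels.

```bash
cat > m.py <<'E'
from h import *
c=cam("top"); im=c[0].astype(int)
hsv=cv2.cvtColor(c[0],cv2.COLOR_RGB2HSV)
m=((hsv[...,1]<45)&(hsv[...,2]>140)).astype(np.uint8); 
sub=np.zeros_like(m); sub[190:230,180:240]=m[190:230,180:240]
for k in cv2.findContours(sub,0,1)[0]:
    if cv2.contourArea(k)<40: continue
    r=cv2.minAreaRect(k); bx=cv2.boxPoints(r); 
    l=[np.linalg.norm(bx[1]-bx[0]),np.linalg.norm(bx[2]-bx[1])]
    a,b=((bx[0]+bx[1])/2,(bx[2]+bx[3])/2) if l[0]<l[1] else ((bx[1]+bx[2])/2,(bx[3]+bx[0])/2)
    for z in(.172,.112):
        A,B=onz(c,*a,z),onz(c,*b,z); d=B-A
        print(z,np.array(r[0]).round(1),((A+B)/2).round(4),"len",np.linalg.norm(d).round(4),"yaw",np.arctan2(d[1],d[0]).round(3))
g=cv2.cvtColor(c[0],cv2.COLOR_RGB2GRAY)[170:212,318:360]
G=cv2.resize(g,None,fx=8,fy=8,interpolation=cv2.INTER_CUBIC)
for p2 in(60,40,25):
    h=cv2.HoughCircles(G,cv2.HOUGH_GRADIENT,1,200,param1=80,param2=p2,minRadius=50,maxRadius=90)
    if h is not None:
        for U,V,r in h[0]:
            u,v=(U+.5)/8-.5+318,(V+.5)/8-.5+170; print(p2,u,v,r/8,onz(c,u,v,.134),"diam",2*r/8/c[1][0,0]*(1.266-.134))
# dark hole centroid
dk=((g<80)).astype(np.uint8); n,l,st,ce=cv2.connectedComponentsWithStats(dk)
for i in range(1,n):
    if 15<st[i,4]<300: u,v=ce[i]+[318,170]; print("dark",st[i,4],u,v,onz(c,u,v,.116))
s=cam("scene"); h2=cv2.cvtColor(s[0],cv2.COLOR_RGB2GRAY)
P=onz(c,189.3,210,.172); print("scene proj of bar top",proj(s,P))
E
python3 m.py
```

```text
0.172 [189.  209.5] [0.5123 0.292  0.172 ] len 0.0904 yaw 3.098
0.112 [189.  209.5] [0.5201 0.3028 0.112 ] len 0.0954 yaw 3.098
0.172 [228.2 202.1] [0.5317 0.1707 0.172 ] len 0.0855 yaw -2.732
0.112 [228.2 202.1] [0.5405 0.1748 0.112 ] len 0.0902 yaw -2.732
dark 69 328.3478260869565 171.08695652173913 [ 0.63350788 -0.15800221  0.116     ]
dark 43 337.27906976744185 190.86046511627907 [ 0.56644303 -0.18286675  0.116     ]
dark 53 334.9622641509434 209.24528301886792 [ 0.50624743 -0.1711943   0.116     ]
scene proj of bar top [282.35070398 148.22829994]
```

Request:
jog_arm --pt "0 0 0 -0.88 1" --pt "0 0 0 -0.88 1" --pt "0 0 0 -0.88 1" --pt "0 0 0 -0.88 1" --pt "0 0 0 -0.88 1" --pt "-0.8 -0.77 0 0 1" --pt "-0.8 -0.77 0 0 1" --pt "-0.8 -0.77 0 0 1" --pt "-0.8 -0.77 0 0 1" --pt "-0.8 -0.77 0 0 1" --pt "-0.8 -0.77 0 0 1" --pt "-0.8 -0.77 0 0 1" --newtons 60

```text
clock: 1.5
position: [0.403, 0.4063, 0.2314]
tool_rot: [3.142, 0.0, 3.097]
force: [1.1, -0.4, 0.1]
grip_width: 0.0856
finger_force: 0.0
```

View pics/press_scene.png

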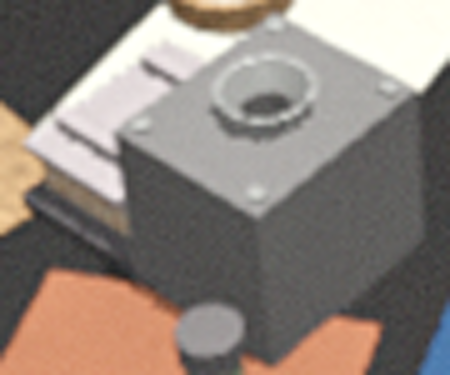

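The scene crop shows the funnel rim ellipse centred at about (265,90), which is pixel (212.7,237.7) in the full frame. I'll triangulate it with the top view.

```bash
python3 - <<'E'
from h import *
c=cam("top"); s=cam("scene")
print("top",onz(c,338.9,190.9,.134),"scene",onz(s,212.7,237.7,.134))
# ring by threshold in top
hs=cv2.cvtColor(c[0],cv2.COLOR_RGB2GRAY)[176:206,324:354]
np.set_printoptions(linewidth=200); print(hs[3:27,3:27])
p=onz(s,(173+.5)/5-.5+250,(50+.5)/5-.5+140,.172); print("bar top scene",p)
E
```

```text
top [ 0.56309683 -0.18371669  0.134     ] scene [ 0.56987242 -0.18713206  0.134     ]
[[151 151 151 152 152 151 151 150 150 151 151 151 151 150 151 152 152 152 151 151 151 151 151 151]
 [151 150 150 151 152 152 151 150 150 151 151 152 152 151 151 152 152 152 152 152 151 151 151 152]
 [152 151 150 151 152 152 151 152 154 157 157 157 157 158 159 156 152 151 151 151 151 152 152 153]
 [152 152 151 152 152 152 156 160 164 166 160 155 157 168 173 169 161 153 151 151 151 152 153 153]
 [153 153 152 151 153 157 162 161 154 151 144 139 142 152 159 166 171 161 152 151 151 152 153 153]
 [153 153 152 152 156 162 158 144 132 129 127 126 127 130 135 145 160 164 157 152 151 152 153 153]
 [153 153 152 153 156 154 141 128 124 123 122 123 124 126 128 131 141 156 166 160 152 151 152 153]
 [153 153 153 156 156 139 126 123 123 116 111 113 115 123 129 130 132 142 162 169 157 151 152 152]
 [153 153 153 153 151 130 119 113 106  94  89  90  94 111 127 131 132 134 151 168 162 154 151 152]
 [154 153 151 146 141 127 113  95  82  74  72  72  76  92 114 129 133 134 142 162 173 158 151 151]
 [153 153 151 147 137 12
[... 711 characters left out ...]
125 123 125 132 142 151 164 174 167 157 153 152 153 152]
 [154 155 154 149 133 122 135 153 157 151 144 142 139 141 151 166 172 165 155 152 152 153 153 153]
 [155 155 155 154 148 133 117 121 135 144 153 155 152 148 147 154 151 143 149 153 153 153 154 153]
 [156 154 154 154 154 148 132 115 115 122 131 134 132 131 134 143 143 143 150 153 153 153 153 153]
 [156 156 155 155 155 154 150 140 137 130 117 112 113 121 139 150 151 151 152 153 153 152 152 152]
 [156 156 156 156 155 155 155 154 152 149 139 136 137 142 151 154 154 153 153 153 152 152 151 152]
 [157 157 157 156 155 155 156 155 155 154 153 153 152 153 155 154 153 152 152 152 152 152 152 151]]
bar top scene [0.52107101 0.28596812 0.172     ]
```

Request:
jog_arm --pt "-0.77 -0.74 0 0 1" --pt "-0.77 -0.74 0 0 1" --pt "-0.77 -0.74 0 0 1" --pt "-0.77 -0.74 0 0 1" --pt "-0.77 -0.75 0 0 1" --pt "0 0 0 0 1" --pt "0 0 0 0 1"

```text
clock: 2.3
position: [0.5125, 0.291, 0.2312]
tool_rot: [3.142, -0.0, 3.096]
force: [-0.8, 0.6, -0.0]
grip_width: 0.0856
finger_force: 0.0
```

Request:
jog_arm --pt "0 0 0.6 0 1" --pt "0 0 0.6 0 1" --pt "0 0 0.6 0 1" --pt "0 0 0.6 0 1" --pt "0 0 0.5 0 1" --pt "0 0 0 0 1" --pt "0 0 0 0 1"

```text
clock: 3.0
position: [0.512, 0.292, 0.1447]
tool_rot: [3.141, -0.0, 3.098]
force: [-0.1, -1.0, -0.0]
grip_width: 0.0853
finger_force: 0.0
```

Request:
jog_arm --pt "0 0 0 0 0.4" --pt "0 0 0 0 0.2" --pt "0 0 0 0 0.2" --pt "0 0 0 0 0" --pt "0 0 0 0 0" --pt "0 0 0 0 0" --pt "0 0 0 0 0" --newtons 60

```text
clock: 3.7
position: [0.5127, 0.2914, 0.1446]
tool_rot: [3.141, 0.0, 3.097]
force: [-0.2, 0.6, 4.4]
grip_width: 0.0127
finger_force: 58.9
```

Request:
jog_arm --pt "0 0 -0.2 0 0" --pt "0 0 -0.4 0 0" --pt "0 0 -0.6 0 0" --pt "0 0 -0.8 0 0" --pt "0 0 -0.8 0 0" --pt "0 0 -0.8 0 0" --pt "0 0 -0.8 0 0" --pt "0 0 -0.8 0 0" --pt "0 0 0 0 0"

```text
clock: 4.6
position: [0.5134, 0.2914, 0.304]
tool_rot: [3.139, 0.004, 3.096]
force: [0.7, -0.1, -2.8]
grip_width: 0.013
finger_force: 58.7
```

```bash
python3 - <<'E'
from h import *
s=cam("scene"); o=bot.observe(); print(o["qpos"].round(2),o["force"].round(1),o["moment"].round(2),o["position"])
u,v=proj(s,o["position"]).astype(int); print(u,v)
save(s,"lift.png",(u-60,v-60,u+60,v+60),5)
E
```

```text
[-0.58  0.4  -0.05  1.61  0.02  1.13  0.89] [-0.9 -0.1 -4.5] [ 0.01 -0.02 -0.02] [0.51284224 0.29103278 0.30197599]
283 114
```

View pics/lift.png

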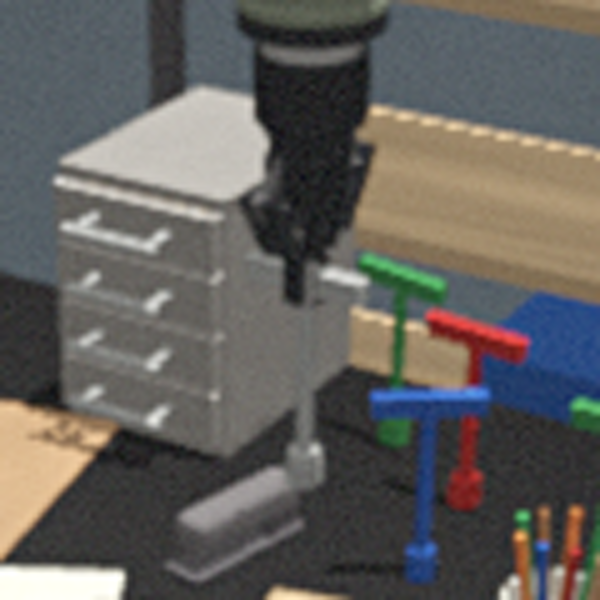

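The key hangs upright in the grip, with the shank in line with the TCP (crop (306,400)). I'll move it to the press.

Request:
jog_arm --pt "-0.15 -0.5 0 0 0" --pt "-0.15 -0.9 0 0 0" --pt "-0.15 -1 0 0 0" --pt "-0.15 -1 0 0 0" --pt "-0.15 -1 0 0 0" --pt "-0.15 -1 0 0 0" --pt "-0.15 -1 0 0 0" --pt "-0.15 -1 0 0 0" --pt "-0.15 -1 0 0 0" --pt "-0.15 -1 0 0 0" --pt "-0.15 -1 0 0 0" --pt "-0.15 -1 0 0 0"

```text
clock: 5.85
position: [0.5503, -0.0551, 0.2994]
tool_rot: [-3.141, -0.002, 3.096]
force: [0.8, 0.7, -2.7]
grip_width: 0.0136
finger_force: 58.7
```

Request:
jog_arm --pt "-0.15 -1 0 1 0" --pt "-0.15 -1 0 1 0" --pt "-0.15 -1 0 1 0" --pt "0 -0.5 0 1 0" --pt "0 0 0 1 0" --pt "0 0 0 1 0" --pt "0 0 0 1 0" --pt "0 0 0 1 0" --pt "0 0 0 1 0" --pt "0 0 0 1 0" --pt "0 0 0 1 0" --pt "0 0 0 1 0"

```text
clock: 7.05
position: [0.5482, -0.1588, 0.2993]
tool_rot: [-3.14, -0.001, 2.133]
force: [-0.4, -0.0, -3.5]
grip_width: 0.0132
finger_force: 58.8
```

Request:
jog_arm --pt "0 0 0 1 0" --pt "0 0 0 1 0" --pt "0 0 0 1 0" --pt "0 0 0 0 0" --pt "0 0 0 0 0"

```text
clock: 7.55
position: [0.5486, -0.1585, 0.2997]
tool_rot: [-3.14, -0.0, 1.899]
force: [0.1, 0.5, -3.8]
grip_width: 0.013
finger_force: 58.8
```

```bash
cat > d.py <<'E'
import sys
from h import *
# avg a few observations; print tool-unit deltas to target x,y
o=bot.observe(); p=o["position"]; psi=o["tool_rot"][2]
d=np.array([float(sys.argv[1]),float(sys.argv[2])])-p[:2]
print(o["clock"],p.round(4),"psi",psi.round(3),"q7",o["qpos"][6].round(2),"F",o["force"].round(1),"M",o["moment"].round(2))
print("units x,y",((d@[np.cos(psi),np.sin(psi)])/.03).round(3),((d@[np.sin(psi),-np.cos(psi)])/.03).round(3))
E
python3 d.py .566 -.184; python3 - <<'E'
from h import *
c=cam("top"); print("flask",onz(c,404.7,143,.2))
E
```

```text
7.55 [ 0.5486 -0.1585  0.2997] psi 1.899 q7 0.65 F [ 0.1  0.5 -3.8] M [-0.01  0.01 -0.03]
units x,y -0.991 0.275
flask [ 0.69636089 -0.38158712  0.2       ]
```

Request:
jog_arm --pt "-0.5 0.14 0 0 0" --pt "-0.49 0.135 0 0 0" --pt "0 0 0 0 0" --pt "0 0 0.3 0 0" --pt "0 0 0.3 0 0" --pt "0 0 0.2 0 0" --pt "0 0 0.1 0 0" --pt "0 0 0.1 0 0" --pt "0 0 0.1 0 0" --pt "0 0 0 0 0"

```text
clock: 8.6
position: [0.5664, -0.1836, 0.267]
tool_rot: [-3.141, -0.0, 1.897]
force: [-1.3, -0.9, -2.8]
grip_width: 0.0133
finger_force: 58.8
```

```bash
python3 d.py .566 -.184;  python3 - <<'E'
from h import *
c=cam("top");s=cam("scene"); save(s,"f.png",(160,180,270,300),5)
E
```

```text
8.6 [ 0.5664 -0.1836  0.267 ] psi 1.897 q7 0.71 F [-1.3 -0.9 -2.8] M [-0.02 -0.03 -0.02]
units x,y -0.007 -0.015
```

View pics/f.png

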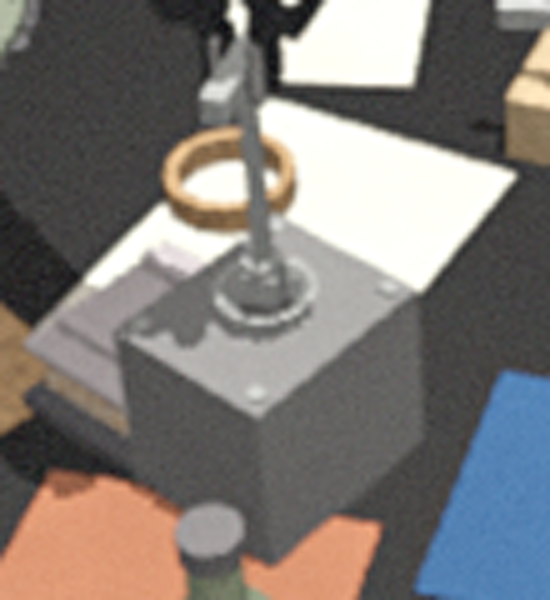

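The key's socket is inside the funnel (rim centre about (265,290) in the crop, shank entering at (262,265)). I'll lower it gently while watching the force.

Request:
jog_arm --pt "0 0 0.08 0 0" --pt "0 0 0.08 0 0" --pt "0 0 0.08 0 0" --pt "0 0 0.08 0 0" --pt "0 0 0.05 0 0" --pt "0 0 0 0 0"

```text
clock: 9.3
position: [0.5664, -0.1837, 0.256]
tool_rot: [-3.141, -0.0, 1.897]
force: [0.2, -1.1, -2.9]
grip_width: 0.0128
finger_force: 58.8
```

Request:
jog_arm --pt "0 0 0.05 0 0" --pt "0 0 0.05 0 0" --pt "0 0 0.05 0 0" --pt "0 0 0 0 0"

```text
clock: 9.7
position: [0.5664, -0.1837, 0.2515]
tool_rot: [-3.141, -0.0, 1.897]
force: [-1.6, 0.4, -2.5]
grip_width: 0.0131
finger_force: 58.8
```

Request:
jog_arm --pt "0 0 0.05 0 0" --pt "0 0 0.05 0 0" --pt "0 0 0.05 0 0" --pt "0 0 0 0 0"

```text
clock: 10.1
position: [0.5663, -0.1838, 0.2469]
tool_rot: [-3.141, -0.0, 1.897]
force: [0.6, 0.7, -4.1]
grip_width: 0.0134
finger_force: 58.8
```

Request:
jog_arm --pt "0 0 0.06 0 0" --pt "0 0 0.06 0 0" --pt "0 0 0.06 0 0" --pt "0 0 0.06 0 0" --pt "0 0 0.06 0 0" --pt "0 0 0.06 0 0" --pt "0 0 0.06 0 0" --pt "0 0 0.06 0 0" --pt "0 0 0 0 0"

```text
clock: 11.0
position: [0.5664, -0.1837, 0.2325]
tool_rot: [-3.141, -0.0, 1.897]
force: [-0.5, -0.7, -2.9]
grip_width: 0.0131
finger_force: 58.8
```

```bash
python3 d.py .566 -.184
```

```text
11.0 [ 0.5664 -0.1837  0.2325] psi 1.897 q7 0.72 F [-0.5 -0.7 -2.9] M [-0.03 -0.09  0.03]
units x,y -0.005 -0.014
```

Request:
jog_arm --pt "0 0 0.1 0 0" --pt "0 0 0.1 0 0" --pt "0 0 0.1 0 0" --pt "0 0 0.1 0 0" --pt "0 0 0.1 0 0" --pt "0 0 0.1 0 0" --pt "0 0 0.1 0 0" --pt "0 0 0 0 0"

```text
clock: 11.8
position: [0.5663, -0.1837, 0.2113]
tool_rot: [-3.141, -0.0, 1.897]
force: [0.1, -0.5, -2.7]
grip_width: 0.0128
finger_force: 58.8
```

Request:
jog_arm --pt "0 0 0.1 0 0" --pt "0 0 0.1 0 0" --pt "0 0 0.1 0 0" --pt "0 0 0.1 0 0" --pt "0 0 0.1 0 0" --pt "0 0 0.1 0 0" --pt "0 0 0 0 0"

```text
clock: 12.5
position: [0.5663, -0.1836, 0.1934]
tool_rot: [-3.141, -0.0, 1.897]
force: [-0.2, 0.8, -3.0]
grip_width: 0.0132
finger_force: 58.8
```

```bash
python3 d.py .566 -.184
```

```text
12.5 [ 0.5663 -0.1836  0.1934] psi 1.897 q7 0.74 F [-0.2  0.8 -3. ] M [ 0.03  0.03 -0.02]
units x,y -0.008 -0.013
```

Request:
jog_arm --pt "0 0 0.07 0 0" --pt "0 0 0.07 0 0" --pt "0 0 0.06 0 0" --pt "0 0 0.06 0 0" --pt "0 0 0.06 0 0" --pt "0 0 0.06 0 0" --pt "0 0 0.06 0 0" --pt "0 0 0 0 0"

```text
clock: 13.3
position: [0.5663, -0.1838, 0.1803]
tool_rot: [-3.141, -0.0, 1.897]
force: [0.2, 0.3, -3.4]
grip_width: 0.013
finger_force: 58.8
```

Request:
jog_arm --pt "0 0 0.03 0 0" --pt "0 0 0.03 0 0" --pt "0 0 0.03 0 0" --pt "0 0 0 0 0"

```text
clock: 13.7
position: [0.5664, -0.1838, 0.1778]
tool_rot: [-3.141, -0.0, 1.897]
force: [0.1, 0.1, -2.4]
grip_width: 0.0132
finger_force: 58.9
```

Request:
jog_arm --pt "0 0 0.03 0 0" --pt "0 0 0.02 0 0" --pt "0 0 0 0 0" --pt "0 0 0 0 0"

```text
clock: 14.1
position: [0.5664, -0.1838, 0.1764]
tool_rot: [-3.141, -0.0, 1.897]
force: [0.1, -0.7, -2.9]
grip_width: 0.0131
finger_force: 58.8
```

Request:
jog_arm --pt "0 0 0.02 0 0" --pt "0 0 0.02 0 0" --pt "0 0 0 0 0" --pt "0 0 0 0 0"

```text
clock: 14.5
position: [0.5667, -0.1839, 0.1755]
tool_rot: [3.141, 0.0, 1.897]
force: [-1.1, 0.2, 4.9]
grip_width: 0.0132
finger_force: 60.0
```

Contact is felt at 8 N. Now I'll turn anticlockwise in small steps and watch for the force to drop.

Request:
jog_arm --pt "0 0 0 -0.5 0" --pt "0 0 0 -0.5 0" --pt "0 0 0 -0.5 0" --pt "0 0 0 -0.5 0"

```text
clock: 14.9
position: [0.5666, -0.1837, 0.1754]
tool_rot: [3.141, 0.0, 2.058]
force: [-1.8, -0.6, 4.6]
grip_width: 0.0129
finger_force: 59.9
```

```bash
python3 d.py .566 -.184
```

```text
14.9 [ 0.5666 -0.1837  0.1754] psi 2.058 q7 0.88 F [-1.8 -0.6  4.6] M [0.14 0.27 0.  ]
units x,y 0.002 -0.023
```

Request:
jog_arm --pt "0 0 0 -0.5 0" --pt "0 0 0 -0.5 0" --pt "0 0 0 -0.5 0" --pt "0 0 0 -0.5 0"

```text
clock: 15.3
position: [0.5666, -0.1836, 0.1754]
tool_rot: [3.141, 0.0, 2.218]
force: [-0.4, 0.6, 3.4]
grip_width: 0.0131
finger_force: 59.8
```

Request:
jog_arm --pt "0 0 0 -0.5 0" --pt "0 0 0 -0.5 0" --pt "0 0 0 -0.5 0" --pt "0 0 0 -0.5 0"

```text
clock: 15.7
position: [0.5664, -0.1836, 0.1751]
tool_rot: [3.142, -0.0, 2.378]
force: [-0.0, 0.6, 0.4]
grip_width: 0.0129
finger_force: 59.3
```

Request:
jog_arm --pt "0 0 0.02 0 0" --pt "0 0 0 0 0"

```text
clock: 15.9
position: [0.5662, -0.1838, 0.1743]
tool_rot: [-3.141, -0.0, 2.375]
force: [-0.7, 0.2, -1.9]
grip_width: 0.013
finger_force: 59.0
```

Request:
jog_arm --pt "0 0 0 -0.5 0" --pt "0 0 0 -0.5 0" --pt "0 0 0 0 0"

```text
clock: 16.2
position: [0.5662, -0.1837, 0.1743]
tool_rot: [-3.141, -0.001, 2.456]
force: [-1.0, 0.3, -4.1]
grip_width: 0.013
finger_force: 58.8
```

Request:
jog_arm --pt "0 0 0.03 0 0" --pt "0 0 0.03 0 0" --pt "0 0 0 0 0"

```text
clock: 16.5
position: [0.5663, -0.1837, 0.1726]
tool_rot: [-3.141, -0.0, 2.456]
force: [-0.4, -0.1, -3.6]
grip_width: 0.0132
finger_force: 58.8
```

```bash
python3 d.py .566 -.184
```

```text
16.5 [ 0.5663 -0.1837  0.1726] psi 2.456 q7 1.21 F [-0.4 -0.1 -3.6] M [-0.17  0.35  0.07]
units x,y 0.003 -0.013
```

It has slipped on. I'll lower it home.

Request:
jog_arm --pt "0 0 0.04 0 0" --pt "0 0 0.04 0 0" --pt "0 0 0.04 0 0" --pt "0 0 0.04 0 0" --pt "0 0 0 0 0"

```text
clock: 17.0
position: [0.5664, -0.1837, 0.1678]
tool_rot: [-3.141, -0.0, 2.457]
force: [-0.8, -0.7, -4.0]
grip_width: 0.0131
finger_force: 58.9
```

Request:
jog_arm --pt "0 0 0.03 0 0" --pt "0 0 0.03 0 0" --pt "0 0 0.02 0 0" --pt "0 0 0 0 0"

```text
clock: 17.4
position: [0.5664, -0.1838, 0.1655]
tool_rot: [-3.141, -0.0, 2.457]
force: [-1.6, -0.9, -2.8]
grip_width: 0.0128
finger_force: 59.0
```

Request:
jog_arm --pt "0 0 0.02 0 0" --pt "0 0 0.02 0 0" --pt "0 0 0 0 0"

```text
clock: 17.7
position: [0.5665, -0.1838, 0.1645]
tool_rot: [3.141, 0.0, 2.457]
force: [-1.3, -0.4, -0.8]
grip_width: 0.0132
finger_force: 59.3
```

```bash
python3 d.py .566 -.184
```

```text
17.7 [ 0.5665 -0.1838  0.1645] psi 2.457 q7 1.21 F [-1.3 -0.4 -0.8] M [-0.1   0.54 -0.03]
units x,y 0.01 -0.017
```

Request:
jog_arm --pt "0 0 0 0.3 0" --pt "0 0 0 0.5 0" --pt "0 0 0 0.5 0" --pt "0 0 0 0.5 0" --pt "0 0 0 0.5 0" --pt "0 0 0 0.5 0" --pt "0 0 0 0 0"

```text
clock: 18.4
position: [0.5665, -0.1837, 0.1645]
tool_rot: [-3.141, 0.0, 2.231]
force: [-2.3, -0.9, 1.4]
grip_width: 0.0131
finger_force: 59.4
```

```bash
python3 d.py .566 -.184
```

```text
18.4 [ 0.5665 -0.1837  0.1645] psi 2.231 q7 1.02 F [-2.3 -0.9  1.4] M [-0.11  0.72  0.15]
units x,y 0.002 -0.018
```

Request:
jog_arm --pt "0 0 0 0.6 0" --pt "0 0 0 0.6 0" --pt "0 0 0 0.6 0" --pt "0 0 0 0.6 0" --pt "0 0 0 0.6 0" --pt "0 0 0 0.6 0" --pt "0 0 0 0.6 0" --pt "0 0 0 0.6 0" --pt "0 0 0 0 0"

```text
clock: 19.3
position: [0.5664, -0.1837, 0.1645]
tool_rot: [-3.141, 0.0, 1.849]
force: [-3.4, 0.2, 1.9]
grip_width: 0.0134
finger_force: 59.6
```

```bash
python3 d.py .566 -.184
```

```text
19.3 [ 0.5664 -0.1837  0.1645] psi 1.849 q7 0.71 F [-3.4  0.2  1.9] M [-0.05  0.92  0.12]
units x,y -0.007 -0.017
```

Request:
jog_arm --pt "0.005 -0.016 0 0.6 0" --pt "0 0 0 0.6 0" --pt "0 0 0 0.6 0" --pt "0 0 0 0.6 0" --pt "0 0 0 0.6 0" --pt "0 0 0 0.6 0" --pt "0 0 0 0.6 0" --pt "0 0 0 0 0"

```text
clock: 20.1
position: [0.566, -0.1836, 0.1644]
tool_rot: [3.142, 0.0, 1.514]
force: [-2.4, 1.1, 2.1]
grip_width: 0.0133
finger_force: 59.6
```

```bash
python3 d.py .566 -.184
```

```text
20.1 [ 0.566  -0.1836  0.1644] psi 1.514 q7 0.44 F [-2.4  1.1  2.1] M [0.23 0.72 0.12]
units x,y -0.013 -0.0
```

Request:
jog_arm --pt "0 0 0 0.4 0" --pt "0 0 0 0.4 0" --pt "0 0 0 0.4 0" --pt "0 0 0 0.4 0" --pt "0 0 0 0 0"

```text
clock: 20.6
position: [0.566, -0.1837, 0.1644]
tool_rot: [3.142, 0.0, 1.383]
force: [-2.8, 1.3, 2.6]
grip_width: 0.013
finger_force: 59.7
```

```bash
python3 d.py .566 -.184
```

```text
20.6 [ 0.566  -0.1837  0.1644] psi 1.383 q7 0.33 F [-2.8  1.3  2.6] M [0.34 0.8  0.15]
units x,y -0.01 0.002
```

Request:
jog_arm --pt "0 0 0 0.3 0" --pt "0 0 0 0.3 0" --pt "0 0 0 0 0"

```text
clock: 20.9
position: [0.566, -0.1837, 0.1644]
tool_rot: [3.142, 0.0, 1.335]
force: [-2.1, 0.0, 3.1]
grip_width: 0.013
finger_force: 59.8
```

```bash
python3 d.py .566 -.184
```

```text
20.9 [ 0.566  -0.1837  0.1644] psi 1.335 q7 0.29 F [-2.1  0.   3.1] M [0.33 0.71 0.1 ]
units x,y -0.009 0.003
```

Request:
jog_arm --pt "0 0 0 0.2 0" --pt "0 0 0 0.2 0" --pt "0 0 0 0 0"

```text
clock: 21.2
position: [0.566, -0.1837, 0.1644]
tool_rot: [3.142, 0.0, 1.304]
force: [-2.7, 1.7, 3.2]
grip_width: 0.013
finger_force: 59.8
```

```bash
python3 d.py .566 -.184
```

```text
21.2 [ 0.566  -0.1837  0.1644] psi 1.304 q7 0.27 F [-2.7  1.7  3.2] M [0.38 0.81 0.16]
units x,y -0.008 0.003
```

Request:
jog_arm --pt "0 0 0 0.2 0" --pt "0 0 0 0.2 0" --pt "0 0 0 0 0"

```text
clock: 21.5
position: [0.566, -0.1838, 0.1644]
tool_rot: [3.142, 0.0, 1.272]
force: [-2.2, 1.4, 4.3]
grip_width: 0.0125
finger_force: 59.9
```

```bash
python3 d.py .566 -.184
```

```text
21.5 [ 0.566  -0.1838  0.1644] psi 1.272 q7 0.24 F [-2.2  1.4  4.3] M [0.37 0.74 0.14]
units x,y -0.007 0.003
```

Request:
jog_arm --pt "0 0 0 0.2 0" --pt "0 0 0 0.2 0" --pt "0 0 0 0 0"

```text
clock: 21.8
position: [0.566, -0.1838, 0.1644]
tool_rot: [-3.142, 0.0, 1.24]
force: [-2.6, 0.1, 4.6]
grip_width: 0.013
finger_force: 59.9
```

```bash
python3 d.py .566 -.184
```

```text
21.8 [ 0.566  -0.1838  0.1644] psi 1.24 q7 0.22 F [-2.6  0.1  4.6] M [0.43 0.73 0.14]
units x,y -0.007 0.004
```

Request:
jog_arm --pt "0 0 -0.004 0.2 0" --pt "0 0 0 0.2 0" --pt "0 0 0 0 0"

```text
clock: 22.1
position: [0.5659, -0.1837, 0.1645]
tool_rot: [-3.142, 0.0, 1.208]
force: [-1.3, 1.1, 1.5]
grip_width: 0.0128
finger_force: 59.6
```

```bash
python3 d.py .566 -.184
```

```text
22.1 [ 0.5659 -0.1837  0.1645] psi 1.208 q7 0.19 F [-1.3  1.1  1.5] M [0.43 0.63 0.23]
units x,y -0.008 0.005
```

Request:
jog_arm --pt "0 0 0 0.2 0" --pt "0 0 0 0.15 0" --pt "0 0 0 0 0"

```text
clock: 22.4
position: [0.5659, -0.1837, 0.1644]
tool_rot: [-3.141, 0.0, 1.18]
force: [-1.2, 1.6, 1.8]
grip_width: 0.0126
finger_force: 59.5
```

```bash
python3 d.py .566 -.184
```

```text
22.4 [ 0.5659 -0.1837  0.1644] psi 1.18 q7 0.17 F [-1.2  1.6  1.8] M [0.44 0.66 0.23]
units x,y -0.009 0.006
```

Request:
jog_arm --pt "0 0 0 0.15 0" --pt "0 0 0 0 0"

```text
clock: 22.6
position: [0.5659, -0.1837, 0.1645]
tool_rot: [-3.141, 0.0, 1.168]
force: [-1.6, 1.1, 0.7]
grip_width: 0.0128
finger_force: 59.4
```

```bash
python3 d.py .566 -.184
```

```text
22.6 [ 0.5659 -0.1837  0.1645] psi 1.168 q7 0.16 F [-1.6  1.1  0.7] M [0.42 0.64 0.26]
units x,y -0.007 0.007
```

Request:
jog_arm --pt "0 0 0 0.15 0" --pt "0 0 0 0 0"

```text
clock: 22.8
position: [0.5659, -0.1837, 0.1645]
tool_rot: [-3.141, 0.0, 1.156]
force: [-2.4, 1.0, 0.4]
grip_width: 0.0131
finger_force: 59.4
```

```bash
python3 d.py .566 -.184
```

```text
22.8 [ 0.5659 -0.1837  0.1645] psi 1.156 q7 0.15 F [-2.4  1.   0.4] M [0.52 0.64 0.31]
units x,y -0.007 0.007
```

Torque is rising elastically (0.14 to 0.31 N m), so this is the clamped stop. I'll unload slightly and release.

Request:
jog_arm --pt "0 0 0 -0.3 0" --pt "0 0 0 -0.3 0" --pt "0 0 0 0 0"

```text
clock: 23.1
position: [0.5659, -0.1838, 0.1645]
tool_rot: [-3.142, -0.0, 1.206]
force: [-1.5, 1.5, -0.9]
grip_width: 0.013
finger_force: 59.2
```

```bash
python3 d.py .566 -.184
```

```text
23.1 [ 0.5659 -0.1838  0.1645] psi 1.206 q7 0.19 F [-1.5  1.5 -0.9] M [0.48 0.58 0.02]
units x,y -0.005 0.006
```

Request:
jog_arm --pt "0 0 0 0 0.2" --pt "0 0 0 0 0.3" --pt "0 0 0 0 0.5" --pt "0 0 0 0 0.8" --pt "0 0 0 0 1" --pt "0 0 0 0 1" --pt "0 0 0 0 1" --pt "0 0 0 0 1"

```text
clock: 23.9
position: [0.566, -0.1837, 0.1645]
tool_rot: [3.142, 0.0, 1.205]
force: [0.5, -0.3, -0.7]
grip_width: 0.0853
finger_force: 0.0
```

```bash
python3 d.py .566 -.184
```

```text
23.9 [ 0.566  -0.1837  0.1645] psi 1.205 q7 0.19 F [ 0.5 -0.3 -0.7] M [-0.02 -0.06 -0.  ]
units x,y -0.007 0.005
```

Plenty of time is left, so I'll regrip without side load and confirm the stop.

Request:
jog_arm --pt "0 0 0 0 0.3" --pt "0 0 0 0 0" --pt "0 0 0 0 0" --pt "0 0 0 0 0" --pt "0 0 0 0 0" --pt "0 0 0 0 0" --pt "0 0 0 0.3 0" --pt "0 0 0 0 0"

```text
clock: 24.7
position: [0.566, -0.1838, 0.1646]
tool_rot: [3.141, 0.0, 1.179]
force: [-0.3, -0.1, 3.2]
grip_width: 0.0133
finger_force: 59.9
```

```bash
python3 d.py .566 -.184
```

```text
24.7 [ 0.566  -0.1838  0.1646] psi 1.179 q7 0.17 F [-0.3 -0.1  3.2] M [0.03 0.21 0.21]
units x,y -0.007 0.003
```

Request:
jog_arm --pt "0 0 0 0.2 0" --pt "0 0 0 0 0"

```text
clock: 24.9
position: [0.566, -0.1838, 0.1646]
tool_rot: [3.141, 0.0, 1.164]
force: [-1.1, 0.4, 5.6]
grip_width: 0.013
finger_force: 60.0
```

```bash
python3 d.py .566 -.184
```

```text
24.9 [ 0.566  -0.1838  0.1646] psi 1.164 q7 0.15 F [-1.1  0.4  5.6] M [0.07 0.27 0.26]
units x,y -0.007 0.003
```

The stop is confirmed: torque rises past the 0.15 N m drag without slipping. Unload, release and retreat.

Request:
jog_arm --pt "0 0 0 -0.3 0" --pt "0 0 0 -0.3 0" --pt "0 0 0 0 0" --pt "0 0 0 0 0.2" --pt "0 0 0 0 0.4" --pt "0 0 0 0 0.7" --pt "0 0 0 0 1" --pt "0 0 0 0 1" --pt "0 0 0 0 1" --pt "0 0 0 0 1"

```text
clock: 25.9
position: [0.5659, -0.1838, 0.1645]
tool_rot: [-3.142, 0.0, 1.213]
force: [0.2, 0.6, -0.9]
grip_width: 0.0851
finger_force: 0.0
```

Request:
jog_arm --pt "0 0 -0.1 0 1" --pt "0 0 -0.3 0 1" --pt "0 0 -0.6 0 1" --pt "0 0 -0.8 0 1" --pt "0 0 -0.8 0 1" --pt "0 0 -0.8 0 1" --pt "0 0 -0.8 0 1" --pt "0 0 -0.8 0 1" --pt "0 0 0 0 1" --pt "0 0 0 0 1"

```text
clock: 26.9
position: [0.566, -0.1837, 0.3151]
tool_rot: [3.141, -0.0, 1.213]
force: [-0.6, 0.6, -0.8]
grip_width: 0.0853
finger_force: 0.0
```

```bash
python3 - <<'E'
from h import *
s=cam("scene"); save(s,"end.png",(150,130,300,290),3.7); print(bot.observe()["position"],bot.observe()["force"])
E
```

```text
[ 0.56574465 -0.18361868  0.31438999] [ 0.28359667 -0.00299983  0.46190058]
```

View pics/end.png

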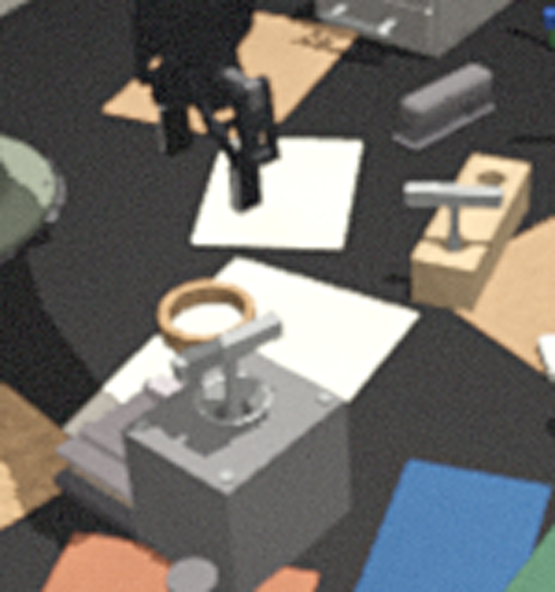

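The key stands upright and low in the shaft (bar at about (228,347) in the crop). The gripper is clear, and the short key is still in the rack.

```bash
python3 -c "
from workcell import bot
print(bot.job_done())"
```

```text
the job is handed in; nothing more can be done
None
```

The job is handed in: the long key sits fully home on the stem, was turned clockwise until the torque showed the clamped stop, and stands released in the shaft with the gripper clear; no verdict came back, and the stem angle is inferred from torque.

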